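Clear a tipped bottle from the accumulation turntable

ROBOT

A 6-joint arm with a two-finger parallel gripper is mounted at the origin on the work surface. World frame = base frame: x ahead of the robot, y to its left, z up, the work surface at z = 0. Lengths are in m, angles in degrees, forces in N, time in s.
With the tool pointing down it reaches from about 0.275 to 1 m from the base axis. Payload 8.4 kg.
Tool frame: the origin (TCP) lies between the finger pads; the fingertips stand ahead of it and the grasp point (between the pads) lies 5 mm behind it (manip.tcp_to_tips is the z of the fingertips in the tool frame, in m); z points along the fingers, y is the line along which they close (so a half turn about z gives the same grasp; the last joint's range is limited). The gripper opens to 85 mm and grips with 20 to 120 N. Pads are 22 mm wide; open, the fingers measure 114 mm over their backs; the gripper's body (76 mm by 85 mm) begins 54 mm behind the grasp point. The pads swing forward as they close: fully open they stand 13 mm farther back than shut.
Start: joints at [-69.294, 20.225, 93.587, -0, 66.188, -0.138], TCP at [0.222, -0.584, 0.206] pointing down, gripper open.
Joint ranges: [-150.9, 150.9], [-52.94, 120.26], [3.33, 152.33], [-74.26, 254.26], [0, 154.13], [-172.89, 172.89]. Speed limits (degrees/s): [127.2, 127.2, 159.86, 180, 180, 180].

INTERFACE

Orientations are given as a 3x3 rotation matrix whose columns are the frame's x, y, z axes.
In Python, from cell import manip gives the robot as it stands.
- The arm moves only by the tool move_arm, never from a script. Its arguments are lists of equal length, an entry for each row: "dp": the shift along the world's x, y, z each as a share of 750 mm, from -1 to 1, a list of three; "rotation": the turn, a rotation vector about the world's x, y, z each as a share of 2 pi rad, from -1 to 1, a list of three; "hand": the opening, from -1 (shut) to 1 (fully open). In form: {"dp": [[dx, dy, dz], ...], "rotation": [[ax, ay, az], ...], "hand": [hand, ...]}. A call has 1 to 10 rows; each row shifts and turns the commanded pose from where the row before left it; what a row does not reach is not made up. A row lasts 1/8 s, in which the tool goes at most 62.5 mm and 10.7 degrees, less where a joint would pass 70% of its speed; a pose out of reach is approached as far as the arm can. A call with a number of a shift or a turn outside -1 to 1 is refused whole. A call with a gripper value outside its range is refused whole. The fingers move at their own pace and stop on an object; "grip_force" is the grip in N (left out, the last holds). Time passes only in rows, so rows that do not move let the fingers close. It gives the time, the measured TCP pose, the force, the opening and the grip force at its end, in the units of the state.
- manip.state(): the state, without advancing time (a new reading comes with each control period).
- manip.grab_frame(name): name is "side" or "top"; returns (picture, depth): 384x512x3 uint8, red, green, blue; 384x512 float32, m along the optical axis (not along the pixel's ray), 0 where there is no reading.
- manip.camera_model(name): a dict with "K" (3x3 intrinsics, pixels), "R" (3x3) and "t" (3): a world point X has camera coordinates R X + t. Camera axes: x right, y down, z forward; pixel columns grow to the right and rows downward; lengths in m; the calibration is good to about 2 mm. A picture is of the moment at which its call begins. camera_model takes no time and is no camera call.
- manip.job_done(): hands the job in; it is judged then, once.
The state is a dict: "time": time; "q": joint angles; "joint_vel": joint speeds; "joint_torque": joint torques, N m; "tcp_pos": TCP position; "tool_rot": TCP orientation; "contact_force": force on the tool from outside, world axes, zero at the start; "torque": the same for the moment, N m; "grip_width": finger opening in m; "grip_force": force on a finger pad.
Only numpy, scipy, OpenCV 4.12 (cv2) and the standard library are available. Lean on these libraries where they do the work, as an engineer would, in place of code of your own. Each camera call takes 0.05 s, during which the arm holds its last target. There are 200 camera calls.

TASK

A bottle has fallen over on the free-spinning turntable and lies under the wire guard. Turn the turntable gently (its rim posts are there to push on) until the fallen bottle lies out in the open half, lift that bottle off and lay it down on its side inside the steel tray, lowering it in rather than dropping it. Keep the standing bottles upright on the turntable, let the turntable come to rest, and leave the label roll where it is.

Things in the scene. Friction and masses are not known exactly. Their poses are not given: they have to be found in the camera images.
- station: Fixed stand of the turntable; origin on the table top, on the turntable's vertical axis. Deck: flat aluminium disc, radius 180 mm, top 60 mm above the table. A grille of 10 mm steel bars covers the half on the station's +x side (far from the robot): x = 30 to 200, y = -195 to 195 mm, bar axes 205 mm above the table, four corner legs. The -x half is open above.
- turntable (a joint): Deck angle (rad) relative to the station, counter-clockwise from above; spins freely, coasts a second or so after a push. Six upright round posts, 16 mm in diameter, stand on the deck 165 mm from its axis, at joint value + k*60 degrees from the station's +x axis; tops 70 mm above the deck, 130 mm above the table.
- post0 (a point): Centre of the top of the post k = 0 on the turntable, 165 mm from the axis, 130 mm above the table.
- tipped: The fallen bottle, lying on a flat side on the turntable: amber glass with paper label, square body 50 x 50 mm, 74 long, then shoulder, neck and black cap (29 mm diameter); about 0.2 kg. Origin on the long axis in the middle of the square body (25 mm above the deck as it lies); x axis points along the bottle to the cap; cap end at x = +71 mm, base at x = -37 mm.
- stander0: A standing bottle of the same make on the turntable, 108 mm tall, 50 x 50 mm; origin at the centre of its base, z axis up to the cap.
- stander1: Another standing bottle, as stander0.
- stander2: Another standing bottle, as stander0.
- tray: Fixed open steel tray for rejects, 240 (x) x 190 (y) mm outside, walls 4 thick and 45 high; origin at the centre of its underside, inner floor 4 mm above the table.
- label_roll: Roll of blank labels standing on the table between turntable and tray, 80 mm in diameter, 60 tall, hole 40; origin at the centre of its underside.
There are look-alikes about, which are no part of the job. What is shaped like the tipped but blue is not meant.

How it is judged:
By the outcome, as a careful person would: the job done as asked, in the order asked, and still so for the second after the job is handed in, with the robot touching nothing.
It also fails if it takes over 70 s, if anything falls off the work surface, if the arm or the gripper's body presses on something with over 40 N, if the wrist force passes 120 N, or if a joint passes its speed limit or range.

## Working session

There is one attempt and no reset: what is moved stays moved. The work goes in short steps, Python scripts to look and compute and a tool call to move; the robot and the scene stay as the last step left them, time stands still between calls to the robot, and variables do not carry over. Pictures are saved under pics/ and viewed, at most 13 in all, crops included, and the job is handed in when it is done.

Besides the shell and the picture viewer there is one more tool, called after "Emit:" as a command line: name --argument value ..., lists and objects as JSON in quotes. move_arm: Moves the arm, as the interface text tells. Shift numbers are shares of 750 mm and turn numbers shares of 2 pi rad, none past 1 either way. Its arguments: {"type":"object","properties":{"dp":{"type":"array","items":{"type":"array","items":{"type":"number"}}},"rotation":{"type":"array","items":{"type":"array","items":{"type":"number"}}},"hand":{"type":"array","items":{"type":"number"}},"grip_force":{"type":"number"}},"required":["dp","rotation","hand"]}

```bash
mkdir -p pics; cat > h.py <<'E'
import numpy as np, cv2
from cell import manip
def grab(n):
    p,d=manip.grab_frame(n); c=manip.camera_model(n)
    K,R,t=[np.array(c[k],float) for k in("K","R","t")]
    v,u=np.mgrid[:d.shape[0],:d.shape[1]]
    X=np.stack([(u-K[0,2])/K[0,0]*d,(v-K[1,2])/K[1,1]*d,d],-1)
    W=(X-t)@R; W[d==0]=np.nan
    return p,W
def save(p,n,s=None):
    b=p[...,::-1]
    if s: b=cv2.resize(b,s)
    cv2.imwrite("pics/"+n,b)
E
python3 - <<'E'
from h import *
st=manip.state();print(st['tcp_pos'],st['tool_rot'],st['grip_width'],manip.tcp_to_tips)
for n in("top","side"):
    p,W=grab(n); np.savez(n,p=p,W=W); save(p,n+"0.png",(800,600))
    c=manip.camera_model(n);print(n,-np.array(c['R']).T@np.array(c['t']),c['R'])
E
```

```text
[ 0.22219202 -0.58362089  0.20546354] [[ 9.34556862e-01  3.55813482e-01 -4.87871429e-04]
 [ 3.55813817e-01 -9.34555963e-01  1.29605004e-03]
 [ 5.20892345e-06 -1.38482385e-03 -9.99999041e-01]] 0.0856218704809217 0.014
top [ 0.40741457 -0.16839823  1.21414357] [[ 0.02128175 -0.99977044 -0.0024814 ]
 [-0.98675499 -0.02060534 -0.16090375]
 [ 0.16081568  0.00587285 -0.98696698]]
side [0.51066495 0.63461971 0.88663599] [[-0.99307642 -0.11746182  0.00139751]
 [-0.08390861  0.70097581 -0.70823178]
 [ 0.08221057 -0.70344555 -0.7059786 ]]
```

View pics/top0.png

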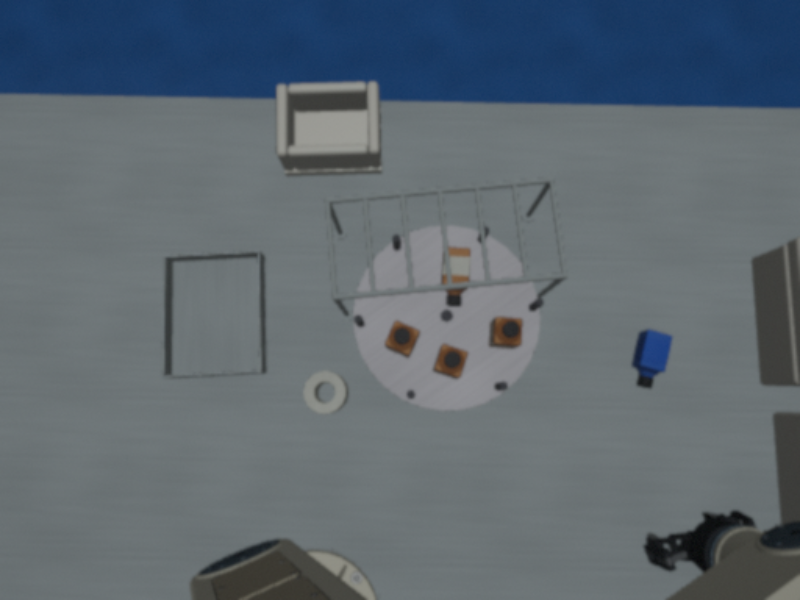

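View pics/side0.png

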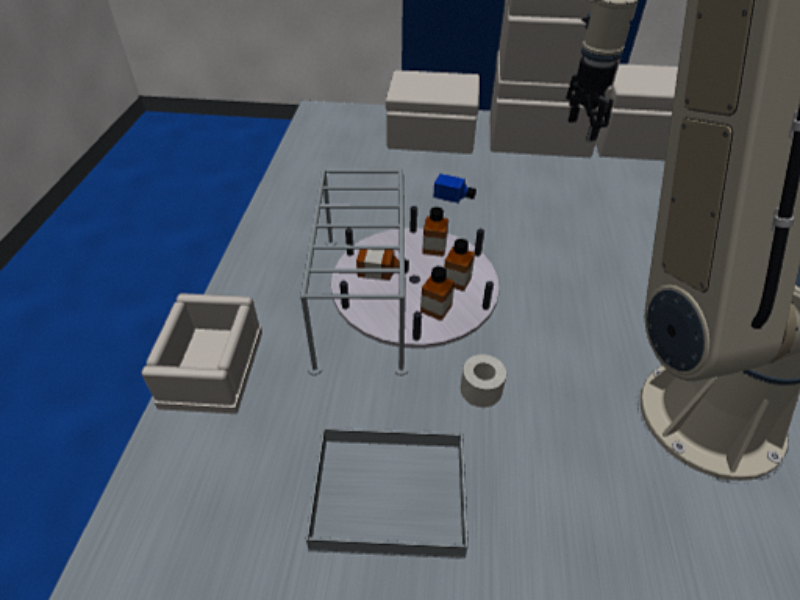

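Top view (800x600 picture): deck centre at (447,316), fallen bottle at (458,265) with its cap toward the centre, standers at (403,338), (451,360) and (507,331). Posts are at (360,321), (410,394), (501,386), (536,304), (397,242) and (484,233). Tray is at (215,315), roll at (325,392), and the blue look-alike is off the deck.

```bash
cat >> h.py <<'E'
def analyse(p,W,c=None):
    z=W[...,2]; x=W[...,0]; y=W[...,1]
    h=cv2.cvtColor(p,cv2.COLOR_RGB2HSV)
    if c is None:
        m=(abs(z-.06)<.006)&(x>.2)&(x<.9)&(abs(y+.17)<.3)
        pts=W[m][:,:2]; (cx,cy),r=cv2.minEnclosingCircle(pts[None].astype(np.float32))
        print("deck",cx,cy,r,pts.shape); c=(cx,cy)
    c=np.array(c)
    d=np.hypot(x-c[0],y-c[1])
    m=(d<.19)&(z>.075)&(z<.18)
    n,l,s,ce=cv2.connectedComponentsWithStats(m.astype(np.uint8))
    for i in range(1,n):
        if s[i,4]<6: continue
        P=W[l==i]; T=P[P[:,2]>P[:,2].max()-.008]
        q=T.mean(0)-[*c,0]
        print("blob px",ce[i].round(0),s[i,4],"zmax",P[:,2].max().round(3),"top",T.mean(0).round(3),"r",np.hypot(q[0],q[1]).round(3),"ang",np.degrees(np.arctan2(q[1],q[0])).round(1))
    return c
E
python3 - <<'E'
from h import *
f=np.load("top.npz");p,W=f['p'],f['W']
analyse(p,W)
def reg(name,u0,v0,u1,v1,zl,zh):
    B=W[int(v0*.64):int(v1*.64),int(u0*.64):int(u1*.64)]; P=B[(B[...,2]>zl)&(B[...,2]<zh)]
    print(name,len(P),P.min(0).round(3),P.max(0).round(3),cv2.minAreaRect(P[:,:2].astype(np.float32)*1000))
reg("tray",150,240,280,390,.03,.06)
reg("roll",295,360,355,420,.05,.07)
reg("grille",310,170,580,310,.19,.22)
reg("tip",440,245,474,284,.095,.12)
E
```

```text
deck 0.6590316295623779 -0.14003095030784607 0.3122546374797821 (9040, 2)
blob px [213. 137.] 35 zmax 0.179 top [ 0.742 -0.024  0.176] r 0.143 ang 54.2
blob px [311. 147.] 18 zmax 0.131 top [ 0.72  -0.306  0.129] r 0.177 ang -70.0
blob px [253. 154.] 44 zmax 0.134 top [ 0.7   -0.14   0.129] r 0.041 ang 0.3
blob px [294. 168.] 286 zmax 0.116 top [ 0.659 -0.259  0.11 ] r 0.119 ang -89.8
blob px [283. 173.] 46 zmax 0.117 top [ 0.638 -0.231  0.111] r 0.093 ang -103.1
blob px [290. 189.] 117 zmax 0.105 top [ 0.601 -0.25   0.1  ] r 0.125 ang -117.9
blob px [218. 195.] 25 zmax 0.173 top [ 0.574 -0.044  0.171] r 0.128 ang 131.5
blob px [229. 204.] 38 zmax 0.132 top [ 0.55  -0.075  0.129] r 0.128 ang 149.2
blob px [257. 216.] 344 zmax 0.172 top [ 0.517 -0.155  0.168] r 0.142 ang -174.0
blob px [284. 222.] 39 zmax 0.141 top [ 0.498 -0.231  0.136] r 0.186 ang -150.5
tray 644 [0.443 0.114 0.03 ] [0.693 0.319 0.052] ((567.734619140625, 217.5596160888672), (241.1473846435547, 191.5693359375), 4.1006598472595215)
roll 447 [ 0.382 -0.051  0.05 ] [0.458 0.029 0.065] ((419.95794677734375, -10.969478607177734), (75.83257293701172, 79.09695434570312), 1.2547374963760376)
grille 2342 [ 0.571 -0.431  0.19 ] [ 0.794 -0.019  0.216] ((683.1925659179688, -224.7382354736328), (180.90542602539062, 398.658935546875), 6.666893482208252)
tip 324 [ 0.623 -0.278  0.098] [ 0.691 -0.228  0.117] ((657.0916748046875, -252.75091552734375), (66.81977844238281, 50.14683151245117), 0.9844076037406921)
```

```bash
python3 - <<'E'
from h import *
f=np.load("top.npz");p,W=f['p'],f['W']
c=np.array([.569,-.238])
d=np.hypot(W[...,0]-c[0],W[...,1]-c[1])
m=(d<.22)&(abs(W[...,2]-.06)<.005)
m=cv2.morphologyEx(m.astype(np.uint8),cv2.MORPH_OPEN,np.ones((3,3)))>0
print("circ",cv2.minEnclosingCircle(W[m][:,:2].astype(np.float32)[None]), cv2.minAreaRect(W[m][:,:2].astype(np.float32)))
c=analyse(p,W,c)
E
```

```text
circ ((0.5693162679672241, -0.23840460181236267), 0.17957685887813568) ((0.5697505474090576, -0.23898278176784515), (0.35729271173477173, 0.3538496792316437), 6.573269844055176)
blob px [311. 147.] 18 zmax 0.131 top [ 0.72  -0.306  0.129] r 0.165 ang -24.4
blob px [253. 154.] 44 zmax 0.134 top [ 0.7   -0.14   0.129] r 0.164 ang 36.8
blob px [294. 168.] 286 zmax 0.116 top [ 0.659 -0.259  0.11 ] r 0.093 ang -13.0
blob px [283. 173.] 46 zmax 0.117 top [ 0.638 -0.231  0.111] r 0.069 ang 6.1
blob px [290. 189.] 117 zmax 0.105 top [ 0.601 -0.25   0.1  ] r 0.034 ang -21.6
blob px [343. 194.] 48 zmax 0.131 top [ 0.587 -0.401  0.129] r 0.164 ang -83.6
blob px [229. 204.] 38 zmax 0.132 top [ 0.55  -0.075  0.129] r 0.164 ang 96.8
blob px [323. 212.] 387 zmax 0.172 top [ 0.534 -0.344  0.168] r 0.112 ang -108.5
blob px [257. 216.] 344 zmax 0.172 top [ 0.517 -0.155  0.168] r 0.098 ang 121.9
blob px [288. 230.] 342 zmax 0.171 top [ 0.479 -0.243  0.168] r 0.091 ang -176.9
blob px [320. 246.] 41 zmax 0.132 top [ 0.437 -0.336  0.128] r 0.165 ang -143.5
blob px [262. 252.] 27 zmax 0.133 top [ 0.418 -0.172  0.13 ] r 0.165 ang 156.3
```

Emit:
move_arm --dp '[[0.0477,0.055,0],[0.0477,0.055,0],[0.0477,0.055,0],[0.0477,0.055,0],[0.0477,0.055,0],[0.0477,0.055,0],[0,0,0],[0,0,0]]' --rotation '[[0,0,0.0087],[0,0,0.0087],[0,0,0.0087],[0,0,0.0087],[0,0,0.0087],[0,0,0],[0,0,0],[0,0,0]]' --hand '[-0.06,-0.06,-0.06,-0.06,-0.06,-0.06,-0.06,-0.06]'

```text
time: 1.1
tcp_pos: [0.4368, -0.3365, 0.2059]
tool_rot: [[0.803, 0.596, -0.001], [0.596, -0.803, 0.0], [-0.001, -0.0, -1.0]]
contact_force: [-0.7, -0.6, -0.9]
grip_width: 0.0399
grip_force: 0.0
```

```bash
python3 - <<'E'
from h import *
p,W=grab("side"); save(p[80:330,150:400],"s1.png",(700,700*250//250-100))
# arc steps (shares) for a straddled post: world start angle, steps in deg
for a0,steps in((216.5,[-2,-4]+[-5]*13+[-3,-1]),(201.5,[-2,-4]+[-5]*14+[-3,-1])):
    a=a0+np.cumsum([0]+steps); P=.165*np.c_[np.cos(np.radians(a)),np.sin(np.radians(a))]
    print(a0,a[-1],sum(steps)); print((np.diff(P,axis=0)/.75).round(4).tolist()); print((np.array(steps)/360).round(4).tolist())
E
```

```text
216.5 141.5 -75
[[-0.0045, 0.0063], [-0.0083, 0.013], [-0.009, 0.0169], [-0.0075, 0.0177], [-0.0059, 0.0183], [-0.0043, 0.0187], [-0.0027, 0.019], [-0.001, 0.0192], [0.0007, 0.0192], [0.0023, 0.019], [0.004, 0.0188], [0.0056, 0.0184], [0.0072, 0.0178], [0.0087, 0.0171], [0.0102, 0.0163], [0.0068, 0.0093], [0.0024, 0.003]]
[-0.0056, -0.0111, -0.0139, -0.0139, -0.0139, -0.0139, -0.0139, -0.0139, -0.0139, -0.0139, -0.0139, -0.0139, -0.0139, -0.0139, -0.0139, -0.0083, -0.0028]
201.5 121.5 -80
[[-0.0027, 0.0072], [-0.0046, 0.0146], [-0.0043, 0.0187], [-0.0027, 0.019], [-0.001, 0.0192], [0.0007, 0.0192], [0.0023, 0.019], [0.004, 0.0188], [0.0056, 0.0184], [0.0072, 0.0178], [0.0087, 0.0171], [0.0102, 0.0163], [0.0116, 0.0153], [0.0128, 0.0143], [0.014, 0.0131], [0.0151, 0.0118], [0.0095, 0.0064], [0.0033, 0.002]]
[-0.0056, -0.0111, -0.0139, -0.0139, -0.0139, -0.0139, -0.0139, -0.0139, -0.0139, -0.0139, -0.0139, -0.0139, -0.0139, -0.0139, -0.0139, -0.0139, -0.0083, -0.0028]
```

View pics/s1.png

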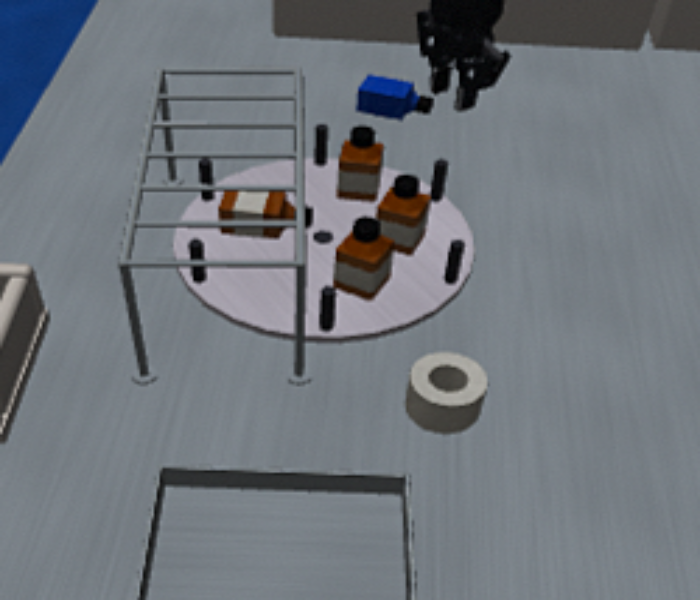

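The gripper (465,60) hangs above the near post (440,180), and the bottles are undisturbed. I'll descend to straddle the post.

Emit:
move_arm --dp '[[0,0,-0.042],[0,0,-0.042],[0,0,-0.04],[0,0,0]]' --rotation '[[0,0,0],[0,0,0],[0,0,0],[0,0,0]]' --hand '[-0.06,-0.06,-0.06,-0.06]'

```text
time: 1.65
tcp_pos: [0.4347, -0.3365, 0.1112]
tool_rot: [[0.805, 0.593, -0.004], [0.593, -0.805, 0.003], [-0.001, -0.004, -1.0]]
contact_force: [0.4, 0.5, 0.4]
grip_width: 0.0401
grip_force: 0.0
```

Emit:
move_arm --dp '[[-0.0045,0.0063,0],[-0.0083,0.013,0],[-0.009,0.0169,0],[-0.0075,0.0177,0],[-0.0059,0.0183,0],[-0.0043,0.0187,0],[-0.0027,0.019,0],[-0.001,0.0192,0]]' --rotation '[[0,0,-0.0056],[0,0,-0.0111],[0,0,-0.0139],[0,0,-0.0139],[0,0,-0.0139],[0,0,-0.0139],[0,0,-0.0139],[0,0,-0.0139]]' --hand '[-0.06,-0.06,-0.06,-0.06,-0.06,-0.06,-0.06,-0.06]'

```text
time: 2.65
tcp_pos: [0.405, -0.2405, 0.1147]
tool_rot: [[1.0, 0.004, 0.002], [0.004, -1.0, -0.001], [0.002, 0.001, -1.0]]
contact_force: [-0.2, 0.0, -0.1]
grip_width: 0.0399
grip_force: 0.0
```

Emit:
move_arm --dp '[[0.0007,0.0192,0],[0.0023,0.019,0],[0.004,0.0188,0],[0.0056,0.0184,0],[0.0072,0.0178,0],[0.0087,0.0171,0],[0.0102,0.0163,0],[0.0068,0.0093,0],[0.0024,0.003,0],[0,0,0]]' --rotation '[[0,0,-0.0139],[0,0,-0.0139],[0,0,-0.0139],[0,0,-0.0139],[0,0,-0.0139],[0,0,-0.0139],[0,0,-0.0139],[0,0,-0.0083],[0,0,-0.0028],[0,0,0]]' --hand '[-0.06,-0.06,-0.06,-0.06,-0.06,-0.06,-0.06,-0.06,-0.06,-0.06]'

```text
time: 3.9
tcp_pos: [0.4409, -0.1361, 0.1139]
tool_rot: [[0.782, -0.623, 0.001], [-0.623, -0.782, -0.0], [0.001, -0.0, -1.0]]
contact_force: [-0.1, -0.8, -0.4]
grip_width: 0.0404
grip_force: 0.0
```

Emit:
move_arm --dp '[[0,0,0],[0,0,0],[0,0,0],[0,0,0],[0,0,0],[0,0,0]]' --rotation '[[0,0,0],[0,0,0],[0,0,0],[0,0,0],[0,0,0],[0,0,0]]' --hand '[-0.06,-0.06,-0.06,-0.06,-0.06,-0.06]'

```text
time: 4.65
tcp_pos: [0.4406, -0.1356, 0.1132]
tool_rot: [[0.782, -0.623, -0.0], [-0.623, -0.782, 0.0], [-0.0, 0.0, -1.0]]
contact_force: [-0.6, 0.2, -0.1]
grip_width: 0.0402
grip_force: 0.0
```

```bash
python3 - <<'E'
from h import *
p,W=grab("top"); analyse(p,W,(.569,-.238)); save(p[110:290,180:400],"t2.png",(660,540))
E
```

```text
blob px [311. 147.] 17 zmax 0.133 top [ 0.719 -0.306  0.129] r 0.165 ang -24.4
blob px [253. 154.] 42 zmax 0.136 top [ 0.701 -0.14   0.131] r 0.164 ang 36.7
blob px [294. 168.] 285 zmax 0.115 top [ 0.658 -0.258  0.11 ] r 0.091 ang -12.7
blob px [284. 173.] 44 zmax 0.114 top [ 0.642 -0.231  0.109] r 0.073 ang 5.8
blob px [290. 189.] 118 zmax 0.103 top [ 0.601 -0.251  0.098] r 0.034 ang -22.4
blob px [343. 194.] 49 zmax 0.134 top [ 0.588 -0.401  0.13 ] r 0.164 ang -83.5
blob px [229. 204.] 33 zmax 0.133 top [ 0.551 -0.074  0.13 ] r 0.165 ang 96.4
blob px [323. 212.] 387 zmax 0.171 top [ 0.534 -0.344  0.167] r 0.112 ang -108.5
blob px [258. 212.] 184 zmax 0.172 top [ 0.52  -0.155  0.167] r 0.096 ang 120.7
blob px [289. 230.] 284 zmax 0.171 top [ 0.479 -0.243  0.167] r 0.091 ang -177.0
blob px [320. 246.] 40 zmax 0.133 top [ 0.437 -0.336  0.129] r 0.164 ang -143.6
```

View pics/t2.png

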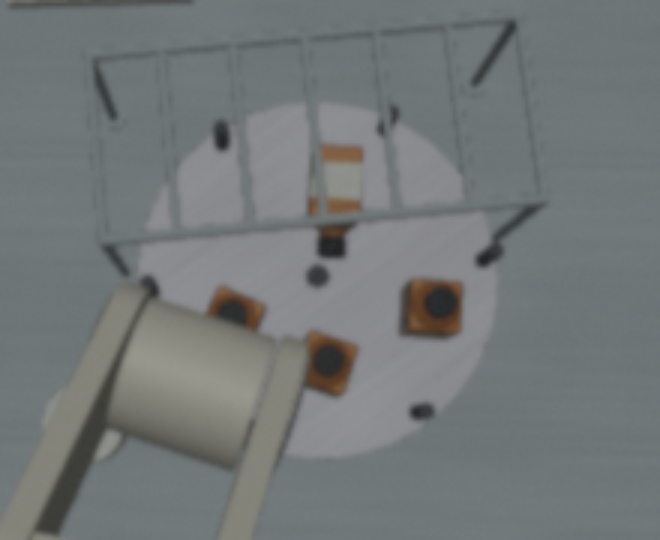

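The deck has not moved: the posts are at the same angles as before, so the fingers passed over them. I'll measure the real fingertip height.

```bash
python3 - <<'E'
from h import *
print(manip.state()['tcp_pos'],manip.tcp_to_tips)
p,W=grab("side")
d=np.hypot(W[...,0]-.4406,W[...,1]+.1356)
m=(d<.055)&(W[...,2]>.075)&(W[...,2]<.3)
g=p.max(-1)<70
P=W[m&g]; 
for a in np.arange(.07,.22,.01):
    q=P[(P[:,2]>=a)&(P[:,2]<a+.01)]; 
    if len(q): print(a.round(2),len(q),q[:,:2].min(0).round(3),q[:,:2].max(0).round(3))
save(p[100:260,230:400],"s2.png",(680,600))
E
```

```text
[ 0.44054879 -0.13558436  0.11315711] 0.014
0.07 9 [ 0.413 -0.166] [ 0.496 -0.137]
0.08 16 [ 0.41  -0.172] [ 0.493 -0.142]
0.09 15 [ 0.412 -0.168] [ 0.494 -0.139]
0.1 16 [ 0.412 -0.172] [ 0.495 -0.136]
0.11 22 [ 0.411 -0.17 ] [ 0.495 -0.134]
0.12 13 [ 0.409 -0.17 ] [ 0.495 -0.137]
0.13 5 [ 0.41  -0.172] [ 0.494 -0.145]
0.14 19 [ 0.415 -0.161] [ 0.459 -0.11 ]
0.15 32 [ 0.415 -0.156] [ 0.465 -0.104]
0.16 32 [ 0.416 -0.154] [ 0.463 -0.104]
0.17 21 [ 0.415 -0.154] [ 0.455 -0.104]
0.18 37 [ 0.403 -0.162] [ 0.476 -0.089]
0.19 45 [ 0.398 -0.165] [ 0.479 -0.086]
0.2 51 [ 0.399 -0.167] [ 0.477 -0.086]
0.21 46 [ 0.398 -0.17 ] [ 0.462 -0.085]
```

View pics/s2.png

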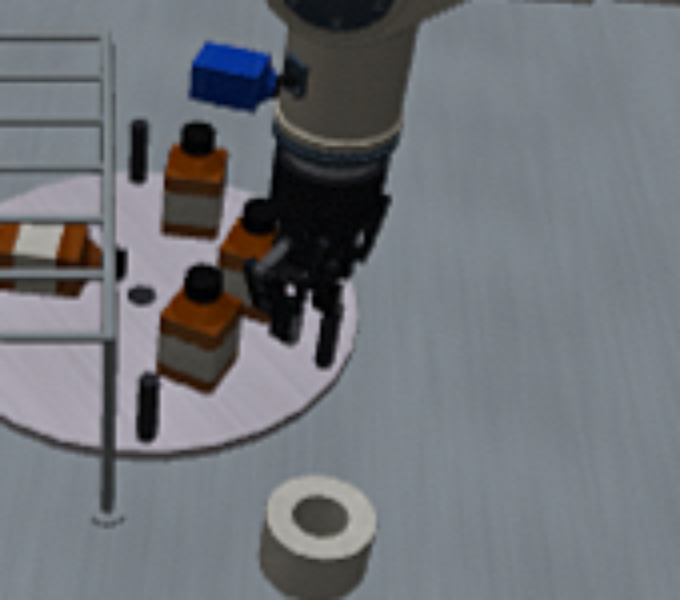

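```bash
python3 - <<'E'
from h import *
t=manip.state()['tcp_pos']; print(t, [a for a in dir(manip) if a[0]!='_'])
p,W=grab("side"); c=manip.camera_model("side"); K,R,T=[np.array(c[k]) for k in "KRt"]
def pr(X):
    q=K@(R@np.array(X)+T); return (q[:2]/q[2]).round(1), ((q[:2]/q[2]-[230,100])*[4,3.75]).round()
for z in(.06,.099,.113,.14,.15): print(z,pr([t[0],t[1],z]))
print("post156 top/bot",pr([.418,-.172,.13]),pr([.418,-.172,.06]))
d=np.hypot(W[...,0]-t[0],W[...,1]-t[1]); m=(d<.034)&(W[...,2]>.07)&(W[...,2]<.17)
v,u=np.nonzero(m)
for a,b,w in zip(v,u,W[m]): 
    if w[2]<.15: print(a,b,w.round(3),p[a,b])
E
```

```text
[ 0.44056816 -0.13558088  0.11316306] ['PlanningError', 'camera_model', 'grab_frame', 'job_done', 'state', 'tcp_to_tips']
0.06 (array([302.2, 204.6]), array([289., 392.]))
0.099 (array([303.5, 196. ]), array([294., 360.]))
0.113 (array([304. , 192.7]), array([296., 348.]))
0.14 (array([305. , 186.4]), array([300., 324.]))
0.15 (array([305.3, 184. ]), array([301., 315.]))
post156 top/bot (array([312.2, 181. ]), array([329., 304.])) (array([309.6, 196.9]), array([318., 363.]))
180 308 [ 0.433 -0.155  0.149] [0 0 0]
181 308 [ 0.432 -0.158  0.141] [22 19 22]
181 309 [ 0.429 -0.155  0.144] [0 0 0]
181 310 [ 0.427 -0.152  0.148] [1 1 4]
182 309 [ 0.429 -0.154  0.142] [61 57 63]
182 310 [ 0.426 -0.151  0.144] [7 8 9]
182 311 [ 0.424 -0.15   0.146] [1 1 2]
182 312 [ 0.421 -0.146  0.15 ] [0 0 0]
182 314 [ 0.415 -0.147  0.15 ] [31 31 32]
183 310 [ 0.426 -0.151  0.141] [78 76 82]
183 311 [ 0.423 -0.149  0.143] [0 0 0]
183 312 [ 0.421 -0.145  0.147] [0 0 0]
183 314 [ 0.415 -0.148  0.145] [30 30 32]
184 312 [ 0.42  -0.148  0.14 ] [ 9  8 10]
184 313 [ 0.417 -0.144  0.144] [4 2 3]
188 297 [ 0.464 -0.117  0.149] [63 60 66]
190 299 [ 0.458 -0.109  0.149] [93 91 96]
190 302 [ 0.45  -0.109  0.15 ] [23 23 25]
190 304 [ 0.444 -0.111  0.149] [72 71 76]
191 300 [ 0.455 -0.108  0.147] [103 101 108]
191 301 [ 0.453 -0.106  0.149] [68 68 72]
191 302 [ 0.449 -0.11   0.145] [45 46 47]
191 303 [ 0.447 -0.108  0.147] [74 72 76]
191 304 [ 0.444 -0.11   0.146] [129 125 133]
192 302 [ 0.449 -0.109  0.142] [115 113 120]
192 303 [ 0.446 -0.109  0.142] [141 138 148]
```

```bash
python3 - <<'E'
from h import *
def prof(W,t,Rt,tag):
    L=(W-t)@Rt; m=(np.abs(L[...,:2])<.08).all(-1)&(L[...,2]>-.16)&(L[...,2]<.03); P=L[m]
    print(tag)
    for a in np.arange(-.16,.03,.01):
        q=P[(P[:,2]>=a)&(P[:,2]<a+.01)]
        if len(q): print(a.round(2),len(q),"x",q[:,0].min().round(3),q[:,0].max().round(3),"y",q[:,1].min().round(3),q[:,1].max().round(3))
R0=np.array([[.9346,.3558,0],[.3558,-.9346,0],[0,0,-1]])
for n in("side","top"): prof(np.load(n+".npz")['W'],np.array([.2222,-.5836,.2055]),R0,n+" start")
s=manip.state(); p,W=grab("side"); prof(W,np.array(s['tcp_pos']),np.array(s['tool_rot']),"now")
E
```

```text
side start
-0.16 45 x -0.027 0.036 y -0.04 0.007
-0.15 50 x -0.012 0.013 y -0.074 0.063
-0.14 90 x -0.013 0.02 y -0.073 0.068
-0.13 81 x -0.013 0.02 y -0.072 0.069
-0.12 85 x -0.013 0.018 y -0.075 0.072
-0.11 75 x -0.012 0.017 y -0.079 0.069
-0.1 61 x -0.014 0.015 y -0.079 0.074
-0.09 38 x -0.013 0.014 y -0.078 0.064
-0.08 30 x -0.01 0.009 y -0.06 0.051
-0.07 36 x -0.011 0.009 y -0.06 0.052
-0.06 35 x -0.015 0.011 y -0.06 0.046
-0.05 26 x -0.014 0.01 y -0.057 0.05
-0.04 5 x -0.008 0.003 y -0.045 0.046
top start
-0.16 49 x -0.017 0.038 y -0.037 0.016
-0.15 122 x -0.011 0.014 y -0.068 0.067
-0.14 118 x -0.011 0.014 y -0.07 0.066
-0.13 86 x -0.011 0.021 y -0.07 0.07
-0.12 69 x -0.01 0.019 y -0.072 0.07
-0.11 98 x -0.016 0.018 y -0.073 0.072
-0.1 94 x -0.011 0.017 y -0.074 0.074
-0.09 59 x -0.007 0.014 y -0.074 0.066
-0.08 10 x 0.007 0.012 y -0.056 0.048
-0.07 19 x 0.007 0.012 y -0.057 0.05
-0.06 24 x 0.004 0.012 y -0.056 0.055
-0.05 17 x 0.0 0.012 y -0.054 0.046
-0.04 2 x 0.002 0.006 y 0.043 0.043
now
-0.16 41 x -0.039 0.016 y -0.037 0.011
-0.15 24 x -0.014 0.008 y -0.038 -0.025
-0.14 60 x -0.023 0.008 y -0.052 0.061
-0.13 111 x -0.022 0.009 y -0.066 0.065
-0.12 64 x -0.022 0.009 y -0.065 0.065
-0.11 60 x -0.02 0.007 y -0.063 0.061
-0.1 79 x -0.02 0.01 y -0.058 0.055
-0.09 44 x -0.018 0.007 y -0.054 0.057
-0.08 51 x -0.016 0.008 y -0.052 0.046
-0.07 24 x -0.014 0.003 y -0.029 0.027
-0.06 80 x -0.014 0.08 y -0.047 0.026
-0.05 60 x -0.014 0.08 y -0.046 0.06
-0.04 61 x -0.015 0.08 y -0.047 0.027
-0.03 83 x -0.012 0.08 y -0.057 0.061
-0.02 79 x -0.004 0.079 y -0.063 0.05
-0.01 55 x -0.005 0.079 y -0.059 0.047
0.0 54 x -0.005 0.079 y -0.06 0.044
0.01 57 x -0.005 0.079 y -0.061 0.046
0.02 52 x -0.005 0.08 y -0.061 0.046
```

Both cameras put the fingertips about 37 mm higher than the reported TCP implies, while lateral agreement is good. I'll go back to the first post and descend lower by that amount.

Emit:
move_arm --dp '[[0,0,0.053],[-0.0119,-0.035,0],[-0.0119,-0.035,0],[-0.0119,-0.035,0],[-0.0119,-0.035,0],[0.0105,-0.0318,0],[0.0105,-0.0318,0],[0.0105,-0.0318,0],[0.0105,-0.0318,0],[0,0,0]]' --rotation '[[0,0,0],[0,0,0.026],[0,0,0.026],[0,0,0.026],[0,0,0.026],[0,0,0.026],[0,0,0.026],[0,0,0.026],[0,0,0.026],[0,0,0]]' --hand '[-0.06,-0.06,-0.06,-0.06,-0.06,-0.06,-0.06,-0.06,-0.06,-0.06]'

```text
time: 6.1
tcp_pos: [0.4368, -0.3372, 0.1528]
tool_rot: [[0.806, 0.591, 0.0], [0.591, -0.806, -0.0], [0.0, 0.0, -1.0]]
contact_force: [0.3, 0.5, -0.5]
grip_width: 0.0403
grip_force: 0.0
```

Emit:
move_arm --dp '[[0,0,-0.03],[0,0,-0.03],[0,0,-0.02],[0,0,-0.018],[0,0,0]]' --rotation '[[0,0,0],[0,0,0],[0,0,0],[0,0,0],[0,0,0]]' --hand '[-0.06,-0.06,-0.06,-0.06,-0.06]'

```text
time: 6.72
tcp_pos: [0.4358, -0.3354, 0.0787]
tool_rot: [[0.806, 0.592, -0.001], [0.592, -0.806, 0.001], [-0.0, -0.002, -1.0]]
contact_force: [0.1, -0.4, 0.6]
grip_width: 0.04
grip_force: 0.0
```

```bash
python3 - <<'E'
from h import *
print(manip.state()['contact_force'])
p,W=grab("side"); save(p[90:230,230:400],"s3.png",(680,560))
E
```

```text
[ 0.09957737 -0.40476035  0.56121721]
```

View pics/s3.png

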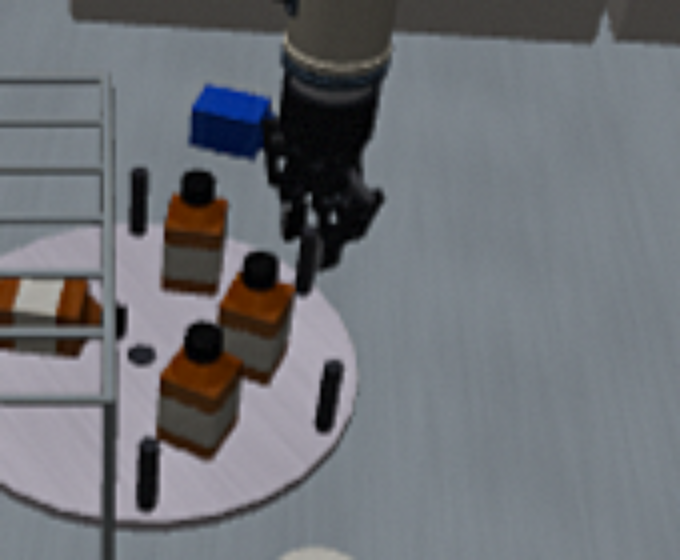

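The post at (307,260) now stands between the fingertips at (290,230) and (328,260). I'll push the first half of the arc.

Emit:
move_arm --dp '[[-0.0045,0.0063,0],[-0.0083,0.013,0],[-0.009,0.0169,0],[-0.0075,0.0177,0],[-0.0059,0.0183,0],[-0.0043,0.0187,0],[-0.0027,0.019,0],[-0.001,0.0192,0]]' --rotation '[[0,0,-0.0056],[0,0,-0.0111],[0,0,-0.0139],[0,0,-0.0139],[0,0,-0.0139],[0,0,-0.0139],[0,0,-0.0139],[0,0,-0.0139]]' --hand '[-0.06,-0.06,-0.06,-0.06,-0.06,-0.06,-0.06,-0.06]'

```text
time: 7.78
tcp_pos: [0.4045, -0.2391, 0.0803]
tool_rot: [[1.0, 0.002, 0.001], [0.002, -1.0, -0.001], [0.001, 0.001, -1.0]]
contact_force: [-0.1, -1.1, -0.4]
grip_width: 0.0402
grip_force: 0.1
```

Emit:
move_arm --dp '[[0.0007,0.0192,0],[0.0023,0.019,0],[0.004,0.0188,0],[0.0056,0.0184,0],[0.0072,0.0178,0],[0.0087,0.0171,0],[0.0102,0.0163,0],[0.0068,0.0093,0],[0.0024,0.003,0],[0,0,0]]' --rotation '[[0,0,-0.0139],[0,0,-0.0139],[0,0,-0.0139],[0,0,-0.0139],[0,0,-0.0139],[0,0,-0.0139],[0,0,-0.0139],[0,0,-0.0083],[0,0,-0.0028],[0,0,0]]' --hand '[-0.06,-0.06,-0.06,-0.06,-0.06,-0.06,-0.06,-0.06,-0.06,-0.06]'

```text
time: 9.02
tcp_pos: [0.4402, -0.1351, 0.0798]
tool_rot: [[0.781, -0.625, 0.001], [-0.625, -0.781, -0.0], [0.001, -0.0, -1.0]]
contact_force: [-0.5, 0.1, 0.0]
grip_width: 0.0403
grip_force: 0.0
```

Emit:
move_arm --dp '[[0,0,0],[0,0,0],[0,0,0],[0,0,0],[0,0,0],[0,0,0]]' --rotation '[[0,0,0],[0,0,0],[0,0,0],[0,0,0],[0,0,0],[0,0,0]]' --hand '[-0.06,-0.06,-0.06,-0.06,-0.06,-0.06]'

```text
time: 9.78
tcp_pos: [0.4399, -0.135, 0.0794]
tool_rot: [[0.78, -0.626, -0.0], [-0.626, -0.78, -0.0], [0.0, 0.0, -1.0]]
contact_force: [0.0, 0.8, -0.0]
grip_width: 0.0403
grip_force: 0.0
```

```bash
python3 - <<'E'
from h import *
p,W=grab("top"); analyse(p,W,(.569,-.238))
E
```

```text
blob px [268. 146.] 46 zmax 0.133 top [ 0.724 -0.183  0.13 ] r 0.165 ang 19.5
blob px [323. 158.] 47 zmax 0.132 top [ 0.693 -0.345  0.129] r 0.164 ang -40.9
blob px [257. 175.] 127 zmax 0.173 top [ 0.636 -0.159  0.168] r 0.103 ang 49.5
blob px [267. 173.] 145 zmax 0.17 top [ 0.639 -0.176  0.167] r 0.094 ang 41.6
blob px [229. 185.] 12 zmax 0.136 top [ 0.602 -0.076  0.131] r 0.166 ang 78.3
blob px [312. 199.] 606 zmax 0.115 top [ 0.574 -0.325  0.11 ] r 0.088 ang -86.9
blob px [231. 190.] 8 zmax 0.106 top [ 0.592 -0.077  0.105] r 0.162 ang 81.8
blob px [256. 207.] 347 zmax 0.171 top [ 0.544 -0.151  0.168] r 0.09 ang 106.4
blob px [342. 211.] 48 zmax 0.133 top [ 0.538 -0.4    0.13 ] r 0.165 ang -100.8
blob px [286. 238.] 212 zmax 0.173 top [ 0.457 -0.229  0.168] r 0.112 ang 175.7
blob px [305. 254.] 34 zmax 0.136 top [ 0.414 -0.293  0.13 ] r 0.165 ang -160.6
```

Emit:
move_arm --dp '[[0,0,0.05],[0,0,0.047],[-0.0047,-0.0311,0],[-0.0047,-0.0311,0],[-0.0047,-0.0311,0],[-0.0047,-0.0311,0],[-0.0047,-0.0311,0],[-0.0047,-0.0311,0],[-0.0047,-0.0311,0],[0,0,0]]' --rotation '[[0,0,0],[0,0,0],[0,0,0.0238],[0,0,0.0238],[0,0,0.0238],[0,0,0.0238],[0,0,0.0238],[0,0,0.0238],[0,0,0.0238],[0,0,0]]' --hand '[-0.06,-0.06,0.2,0.2,0.2,0.2,0.2,0.2,0.2,0.2]'

```text
time: 11.08
tcp_pos: [0.4151, -0.2993, 0.1521]
tool_rot: [[0.933, 0.36, 0.0], [0.36, -0.933, -0.0], [0.0, 0.0, -1.0]]
contact_force: [-1.3, 0.2, -0.1]
grip_width: 0.051
grip_force: 0.0
```

```bash
python3 - <<'E'
from h import *
print(manip.state()['tcp_pos'])
p,W=grab("top"); analyse(p,W,(.569,-.238))
E
```

```text
[ 0.41505663 -0.29930821  0.15213669]
blob px [268. 146.] 47 zmax 0.132 top [ 0.724 -0.183  0.128] r 0.164 ang 19.4
blob px [323. 158.] 49 zmax 0.133 top [ 0.693 -0.346  0.129] r 0.164 ang -40.9
blob px [257. 175.] 127 zmax 0.17 top [ 0.636 -0.159  0.168] r 0.103 ang 49.8
blob px [267. 173.] 145 zmax 0.172 top [ 0.639 -0.176  0.167] r 0.094 ang 41.6
blob px [229. 185.] 12 zmax 0.132 top [ 0.603 -0.075  0.129] r 0.166 ang 78.3
blob px [312. 199.] 606 zmax 0.116 top [ 0.574 -0.325  0.111] r 0.087 ang -87.0
blob px [231. 190.] 8 zmax 0.106 top [ 0.593 -0.077  0.102] r 0.163 ang 81.7
blob px [256. 207.] 348 zmax 0.172 top [ 0.543 -0.152  0.168] r 0.09 ang 106.5
blob px [342. 211.] 48 zmax 0.133 top [ 0.538 -0.399  0.13 ] r 0.164 ang -100.8
blob px [282. 238.] 341 zmax 0.172 top [ 0.458 -0.227  0.167] r 0.112 ang 174.5
blob px [248. 242.] 28 zmax 0.134 top [ 0.444 -0.131  0.13 ] r 0.165 ang 139.3
```

Emit:
move_arm --dp '[[0,0.003,-0.035],[0,0,-0.03],[0,0,-0.02],[0,0,-0.015],[0,0,0]]' --rotation '[[0,0,0],[0,0,0],[0,0,0],[0,0,0],[0,0,0]]' --hand '[0.2,0.2,0.2,0.2,0.2]'

```text
time: 11.75
tcp_pos: [0.415, -0.2956, 0.0767]
tool_rot: [[0.932, 0.362, -0.001], [0.362, -0.932, 0.001], [-0.001, -0.001, -1.0]]
contact_force: [-0.5, -0.3, 0.2]
grip_width: 0.0511
grip_force: 0.0
```

Emit:
move_arm --dp '[[-0.0027,0.0072,0],[-0.0046,0.0146,0],[-0.0043,0.0187,0],[-0.0027,0.019,0],[-0.001,0.0192,0],[0.0007,0.0192,0],[0.0023,0.019,0],[0.004,0.0188,0],[0.0056,0.0184,0]]' --rotation '[[0,0,-0.0056],[0,0,-0.0111],[0,0,-0.0139],[0,0,-0.0139],[0,0,-0.0139],[0,0,-0.0139],[0,0,-0.0139],[0,0,-0.0139],[0,0,-0.0139]]' --hand '[0.2,0.2,0.2,0.2,0.2,0.2,0.2,0.2,0.2]'

```text
time: 12.88
tcp_pos: [0.4139, -0.1803, 0.078]
tool_rot: [[0.94, -0.342, 0.001], [-0.342, -0.94, -0.001], [0.001, 0.0, -1.0]]
contact_force: [0.8, 0.2, -0.1]
grip_width: 0.0512
grip_force: 0.1
```

Emit:
move_arm --dp '[[0.0072,0.0178,0],[0.0087,0.0171,0],[0.0102,0.0163,0],[0.0116,0.0153,0],[0.0128,0.0143,0],[0.014,0.0131,0],[0.0151,0.0118,0],[0.0095,0.0064,0],[0.0033,0.002,0],[0,0,0]]' --rotation '[[0,0,-0.0139],[0,0,-0.0139],[0,0,-0.0139],[0,0,-0.0139],[0,0,-0.0139],[0,0,-0.0139],[0,0,-0.0139],[0,0,-0.0083],[0,0,-0.0028],[0,0,0]]' --hand '[0.2,0.2,0.2,0.2,0.2,0.2,0.2,0.2,0.2,0.2]'

```text
time: 14.12
tcp_pos: [0.4827, -0.0949, 0.0775]
tool_rot: [[0.518, -0.855, 0.001], [-0.855, -0.518, -0.0], [0.0, -0.0, -1.0]]
contact_force: [-0.9, -0.0, -0.7]
grip_width: 0.0511
grip_force: 0.0
```

Emit:
move_arm --dp '[[0,0,0],[0,0,0],[0,0,0],[0,0,0],[0,0,0],[0,0,0],[0,0,0.04],[0,0,0.05],[0,0,0.05]]' --rotation '[[0,0,0],[0,0,0],[0,0,0],[0,0,0],[0,0,0],[0,0,0],[0,0,0],[0,0,0],[0,0,0]]' --hand '[0.2,0.2,0.2,0.2,0.2,0.2,0.2,0.2,0.2]'

```text
time: 15.25
tcp_pos: [0.4823, -0.0948, 0.1832]
tool_rot: [[0.518, -0.856, -0.0], [-0.856, -0.518, 0.0], [-0.0, 0.0, -1.0]]
contact_force: [0.6, 0.1, -0.3]
grip_width: 0.0514
grip_force: 0.0
```

```bash
python3 - <<'E'
from h import *
s=manip.state();print(s['tcp_pos'],s['q'])
p,W=grab("top"); analyse(p,W,(.569,-.238)); np.savez("t3",p=p,W=W); save(p[110:290,180:400],"t3.png",(660,540))
E
```

```text
[ 0.48225237 -0.09480081  0.18317883] [-1.12959275e+01  9.79255919e+00  1.10933728e+02 -4.54504701e-04
  5.92990928e+01  1.37524117e+02]
blob px [291. 144.] 48 zmax 0.133 top [ 0.733 -0.25   0.129] r 0.164 ang -4.3
blob px [275. 170.] 363 zmax 0.174 top [ 0.653 -0.203  0.168] r 0.091 ang 22.4
blob px [240. 167.] 37 zmax 0.134 top [ 0.661 -0.103  0.13 ] r 0.164 ang 55.6
blob px [304. 171.] 173 zmax 0.172 top [ 0.644 -0.292  0.168] r 0.092 ang -35.9
blob px [315. 170.] 74 zmax 0.172 top [ 0.646 -0.308  0.168] r 0.105 ang -42.3
blob px [339. 174.] 15 zmax 0.134 top [ 0.642 -0.387  0.129] r 0.166 ang -64.0
blob px [310. 183.] 20 zmax 0.113 top [ 0.62  -0.318  0.111] r 0.094 ang -57.6
blob px [249. 189.] 12 zmax 0.165 top [ 0.58  -0.13   0.165] r 0.109 ang 84.0
blob px [290. 226.] 591 zmax 0.116 top [ 0.483 -0.253  0.111] r 0.088 ang -170.4
blob px [334. 233.] 43 zmax 0.133 top [ 0.476 -0.374  0.129] r 0.165 ang -124.5
blob px [281. 257.] 31 zmax 0.133 top [ 0.404 -0.226  0.129] r 0.165 ang 175.7
```

View pics/t3.png

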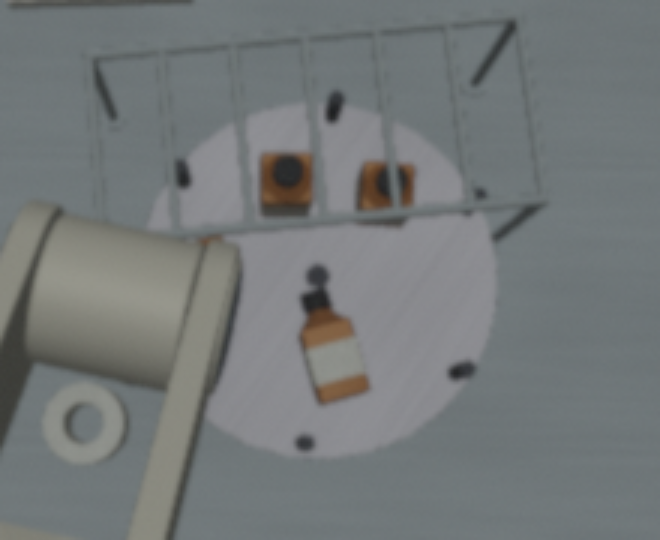

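The fallen bottle lies in the open half at (335,355) with its cap toward the hub, and the visible standers are upright under the grille. Next I'll measure its pose for the grasp.

```bash
python3 - <<'E'
from h import *
p,W=grab("top")
d=np.hypot(W[...,0]-.487,W[...,1]+.256)
m=(d<.085)&(W[...,2]>.099)&(W[...,2]<.125)
print(cv2.minAreaRect(W[m][:,:2].astype(np.float32)*1000), m.sum())
m2=(d<.12)&(W[...,2]>.072)&(W[...,2]<.125)&(np.hypot(W[...,0]-.404,W[...,1]+.226)>.025)&(W[...,0]<.62)
P=W[m2]; cen=P[:,:2].mean(0); w,V=np.linalg.eigh(np.cov(P[:,:2].T)); ax=V[:,1]*np.sign(V[0,1]); s=(P[:,:2]-cen)@ax
print(cen,np.degrees(np.arctan2(ax[1],ax[0])),s.min(),s.max(), "origin from base",cen+ax*(s.min()+.037),"from cap",cen+ax*(s.max()-.071))
E
```

```text
((480.4669189453125, -252.70553588867188), (133.18911743164062, 60.85401916503906), 2.7762715816497803) 496
[ 0.49150819 -0.25235695] 36.840876404687684 -0.09010076487303542 0.06116852256055588 origin from base [ 0.44901145 -0.28419589] from cap [ 0.48364002 -0.25825185]
```

```bash
python3 - <<'E'
from h import *
p,W=grab("top")
B=W[204:246,278:305]; 
q=B[(B[...,2]>.100)&(B[...,2]<.12)]
print(cv2.minAreaRect(q[:,:2].astype(np.float32)*1000),len(q))
q=B[(B[...,2]>.080)&(B[...,2]<.12)]; cen=q[:,:2].mean(0); w,V=np.linalg.eigh(np.cov(q[:,:2].T)); ax=V[:,1]*np.sign(V[0,1]); s=(q[:,:2]-cen)@ax
print(cen,np.degrees(np.arctan2(ax[1],ax[0])),s.min(),s.max(),"cap",cen+ax*s.max(),"o base",cen+ax*(s.min()+.037),"o cap",cen+ax*(s.max()-.071))
E
```

```text
((497.7362060546875, -248.4539794921875), (105.27108001708984, 50.24345397949219), 16.623092651367188) 488
[ 0.49221814 -0.24902858] 16.471169287846028 -0.04719146297638158 0.060906144682727065 cap [ 0.55062485 -0.23175969] o base [ 0.48244491 -0.25191819] o cap [ 0.48253851 -0.25189052]
```

Emit:
move_arm --dp '[[0,-0.0262,0],[0,-0.0262,0],[0,-0.0262,0],[0,-0.0262,0],[0,-0.0262,0],[0,-0.0262,0],[0,-0.0262,0],[0,-0.0262,0],[0,0,0],[0,0,0]]' --rotation '[[0,0,0.02615],[0,0,0.02615],[0,0,0.02615],[0,0,0.02615],[0,0,0.02615],[0,0,0.02615],[0,0,0.02615],[0,0,0.02615],[0,0,0],[0,0,0]]' --hand '[1,1,1,1,1,1,1,1,1,1]'

```text
time: 16.65
tcp_pos: [0.4819, -0.2514, 0.1812]
tool_rot: [[0.96, 0.281, -0.001], [0.281, -0.96, 0.001], [-0.001, -0.001, -1.0]]
contact_force: [0.1, 0.2, -0.4]
grip_width: 0.0856
grip_force: 0.0
```

Emit:
move_arm --dp '[[0,0,-0.04],[0,0,-0.04],[0,0,-0.035],[0,0,-0.03],[0,0,-0.025],[0,0,-0.0245],[0,0,0]]' --rotation '[[0,0,0],[0,0,0],[0,0,0],[0,0,0],[0,0,0],[0,0,0],[0,0,0]]' --hand '[1,1,1,1,1,1,1]'

```text
time: 17.52
tcp_pos: [0.4813, -0.2507, 0.035]
tool_rot: [[0.959, 0.283, -0.003], [0.283, -0.959, 0.002], [-0.002, -0.002, -1.0]]
contact_force: [-0.0, 0.1, 0.2]
grip_width: 0.0853
grip_force: 0.0
```

```bash
python3 - <<'E'
from h import *
s=manip.state();print(s['tcp_pos'],s['contact_force'])
p,W=grab("side"); save(p[100:240,220:350],"s4.png",(650,600))
L=(W-s['tcp_pos'])@np.array(s['tool_rot']); m=(abs(L[...,0])<.02)&(abs(L[...,1])<.07)&(abs(L[...,1])>.036)&(W[...,2]>.064)&(W[...,2]<.13)&(p.max(-1)<80)
P=W[m];print(len(P),np.sort(P[:,2])[:8].round(3))
E
```

```text
[ 0.48134258 -0.25072072  0.03500876] [-0.04195447  0.12582127  0.20395288]
76 [0.079 0.08  0.083 0.084 0.085 0.085 0.086 0.087]
```

View pics/s4.png

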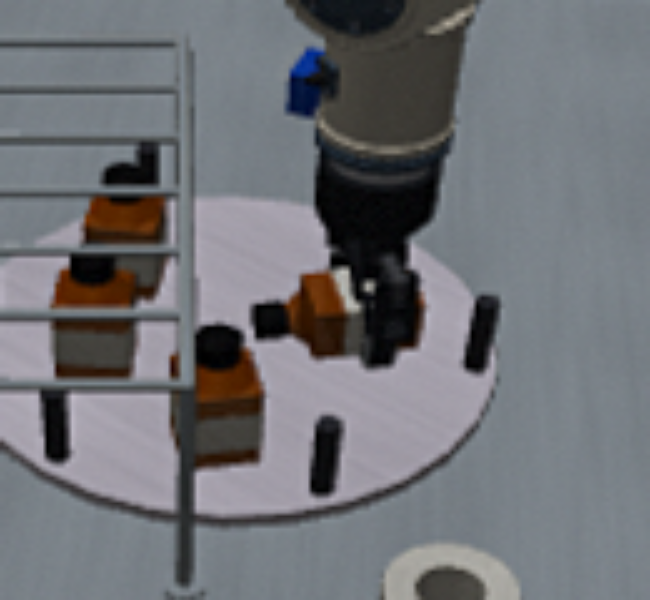

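The fingers straddle the body at (385,315), with tips about 15 mm above the deck, and all three standers are upright. I'll grip and lift.

Emit:
move_arm --dp '[[0,0,0],[0,0,0],[0,0,0],[0,0,0],[0,0,0],[0,0,0],[0,0,0],[0,0,0]]' --rotation '[[0,0,0],[0,0,0],[0,0,0],[0,0,0],[0,0,0],[0,0,0],[0,0,0],[0,0,0]]' --hand '[-1,-1,-1,-1,-1,-1,-1,-1]' --grip_force 40

```text
time: 18.58
tcp_pos: [0.4831, -0.2523, 0.0372]
tool_rot: [[0.959, 0.284, 0.001], [0.284, -0.959, -0.001], [0.001, 0.001, -1.0]]
contact_force: [-0.8, 1.2, 6.4]
grip_width: 0.0496
grip_force: 41.8
```

Emit:
move_arm --dp '[[0,0,0.01],[0,0,0.02],[0,0,0.03],[0,0,0.04],[0,0,0.045],[0,0,0.045],[0,0,0.03],[0,0,0]]' --rotation '[[0,0,0],[0,0,0],[0,0,0],[0,0,0],[0,0,0],[0,0,0],[0,0,0],[0,0,0]]' --hand '[-1,-1,-1,-1,-1,-1,-1,-1]'

```text
time: 19.58
tcp_pos: [0.4835, -0.2526, 0.2037]
tool_rot: [[0.959, 0.284, 0.004], [0.284, -0.959, -0.002], [0.003, 0.003, -1.0]]
contact_force: [0.4, 0.4, -3.7]
grip_width: 0.0496
grip_force: 42.1
```

```bash
python3 - <<'E'
from h import *
s=manip.state(); t=np.array(s['tcp_pos']); print(t,s['q'])
p,W=grab("side"); save(p[60:240,200:360],"s5.png",(640,600))
h=cv2.cvtColor(p,cv2.COLOR_RGB2HSV); L=(W-t)@np.array(s['tool_rot']); m=(abs(L[...,0])<.09)&(abs(L[...,1])<.04)&(W[...,2]>.15)&(h[...,1]>120)
P=W[m];print(len(P),P[:,2].min(),P[:,2].max(),L[m].min(0),L[m].max(0))
E
```

```text
[ 0.4835121  -0.25262937  0.20369541] [-2.77444358e+01  1.31800271e+01  1.03697096e+02  5.96702886e-04
  6.28831642e+01  4.57728754e+01]
432 0.23235028431700142 0.5999145567340866 [-0.03662323 -0.03999091 -0.39615942] [ 0.06720621  0.03215982 -0.02866609]
```

View pics/s5.png

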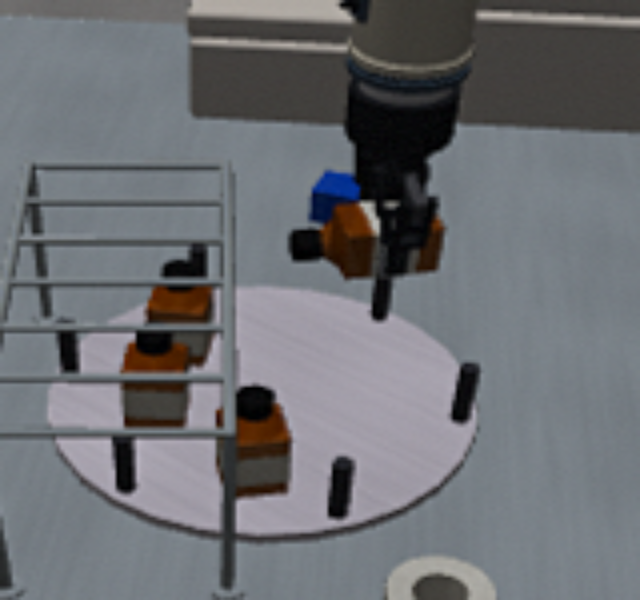

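The bottle is held level at (390,235) and the standers are undisturbed. I'll carry it around the grille corner to the tray.

Emit:
move_arm --dp '[[-0.0112,0.03,0.012],[-0.0112,0.0625,0.012],[-0.0112,0.0625,0.012],[-0.0112,0.0625,0],[0,0.0625,0],[0,0.0625,0],[0,0.0625,0],[0.0449,0.0625,0],[0.0449,0.0625,0],[0.0449,0.0625,0]]' --rotation '[[0,0,-0.00344],[0,0,-0.00344],[0,0,-0.00344],[0,0,-0.00344],[0,0,-0.00344],[0,0,-0.00344],[0,0,-0.00344],[0,0,-0.00344],[0,0,-0.00344],[0,0,-0.00344]]' --hand '[-1,-1,-1,-1,-1,-1,-1,-1,-1,-1]'

```text
time: 20.88
tcp_pos: [0.5499, 0.1938, 0.2268]
tool_rot: [[0.997, 0.071, -0.002], [0.071, -0.997, -0.001], [-0.002, 0.001, -1.0]]
contact_force: [0.4, 0.3, -0.5]
grip_width: 0.0494
grip_force: 42.4
```

Emit:
move_arm --dp '[[0,0.0325,0],[0,0,0],[0,0,0]]' --rotation '[[0,0,0],[0,0,0],[0,0,0]]' --hand '[-1,-1,-1]'

```text
time: 21.25
tcp_pos: [0.5491, 0.2159, 0.2272]
tool_rot: [[0.997, 0.072, -0.002], [0.072, -0.997, -0.001], [-0.002, 0.001, -1.0]]
contact_force: [0.7, 0.4, -2.0]
grip_width: 0.0496
grip_force: 42.4
```

Emit:
move_arm --dp '[[0,0,-0.04],[0,0,-0.05],[0,0,-0.05],[0,0,-0.05],[0,0,-0.045],[0,0,-0.035],[0,0,-0.02],[0,0,-0.015],[0,0,-0.01],[0,0,0]]' --rotation '[[0,0,0],[0,0,0],[0,0,0],[0,0,0],[0,0,0],[0,0,0],[0,0,0],[0,0,0],[0,0,0],[0,0,0]]' --hand '[-1,-1,-1,-1,-1,-1,-1,-1,-1,-1]'

```text
time: 22.5
tcp_pos: [0.5499, 0.2166, -0.0079]
tool_rot: [[0.997, 0.072, -0.0], [0.072, -0.997, -0.0], [-0.0, 0.0, -1.0]]
contact_force: [0.9, -0.7, -2.9]
grip_width: 0.0496
grip_force: 42.5
```

```bash
python3 - <<'E'
from h import *
s=manip.state(); t=np.array(s['tcp_pos']); print(t,s['contact_force'])
p,W=grab("side"); h=cv2.cvtColor(p,cv2.COLOR_RGB2HSV)
m=(abs(W[...,0]-.55)<.1)&(abs(W[...,1]-.216)<.08)&(h[...,1]>120)&(W[...,2]<.1); P=W[m]; print(len(P),P.min(0),P.max(0), np.sort(P[:,2])[:6])
save(p[220:380,180:330],"s6.png",(600,600))
E
```

```text
[ 0.5499403   0.21663309 -0.00792115] [ 0.88358445 -0.67093687 -2.86094786]
434 [0.51076046 0.17853261 0.00270197] [0.61562257 0.27869795 0.09968393] [0.00270197 0.00346105 0.02666029 0.02719079 0.02794414 0.02794499]
```

View pics/s6.png

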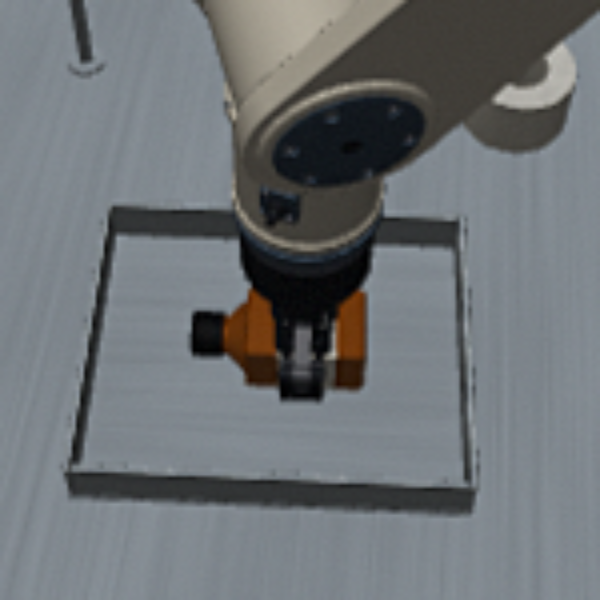

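The bottle is held level inside the tray at (300,340), clear of the walls, about 11 mm above the floor. I'll lower slowly to contact.

Emit:
move_arm --dp '[[0,0,-0.004],[0,0,-0.004],[0,0,-0.003],[0,0,-0.0015],[0,0,0],[0,0,0]]' --rotation '[[0,0,0],[0,0,0],[0,0,0],[0,0,0],[0,0,0],[0,0,0]]' --hand '[-1,-1,-1,-1,-1,-1]'

```text
time: 23.3
tcp_pos: [0.55, 0.2167, -0.0173]
tool_rot: [[0.997, 0.072, 0.0], [0.072, -0.997, 0.0], [0.0, -0.0, -1.0]]
contact_force: [-0.0, 1.1, -2.6]
grip_width: 0.0498
grip_force: 42.5
```

Emit:
move_arm --dp '[[0,0,-0.0013],[0,0,0]]' --rotation '[[0,0,0],[0,0,0]]' --hand '[-1,-1]'

```text
time: 23.55
tcp_pos: [0.5499, 0.2167, -0.0183]
tool_rot: [[0.997, 0.072, -0.0], [0.072, -0.997, -0.0], [-0.0, 0.0, -1.0]]
contact_force: [0.7, -0.0, -2.4]
grip_width: 0.0498
grip_force: 42.5
```

Emit:
move_arm --dp '[[0,0,-0.0013],[0,0,0]]' --rotation '[[0,0,0],[0,0,0]]' --hand '[-1,-1]'

```text
time: 23.8
tcp_pos: [0.55, 0.2167, -0.0188]
tool_rot: [[0.997, 0.072, 0.0], [0.072, -0.997, 0.0], [0.0, -0.0, -1.0]]
contact_force: [-1.4, -0.1, 3.8]
grip_width: 0.0495
grip_force: 43.2
```

Emit:
move_arm --dp '[[0,0,-0.0013],[0,0,0]]' --rotation '[[0,0,0],[0,0,0]]' --hand '[-1,-1]'

```text
time: 24.05
tcp_pos: [0.55, 0.2167, -0.0188]
tool_rot: [[0.997, 0.072, 0.0], [0.072, -0.997, 0.0], [0.0, -0.0, -1.0]]
contact_force: [-6.4, -1.3, 16.3]
grip_width: 0.0496
grip_force: 44.5
```

The bottle is on the floor. I'll relieve the pressure, release and retreat.

Emit:
move_arm --dp '[[0,0,0.0013],[0,0,0],[0,0,0],[0,0,0],[0,0,0],[0,0,0]]' --rotation '[[0,0,0],[0,0,0],[0,0,0],[0,0,0],[0,0,0],[0,0,0]]' --hand '[-1,0.5,0.8,0.8,0.8,0.8]'

```text
time: 24.8
tcp_pos: [0.5499, 0.2167, -0.0193]
tool_rot: [[0.997, 0.072, -0.0], [0.072, -0.997, -0.0], [-0.0, 0.0, -1.0]]
contact_force: [-0.3, 0.2, 0.1]
grip_width: 0.0767
grip_force: 0.0
```

Emit:
move_arm --dp '[[0,0,0.02],[0,0,0.04],[0,0,0.06],[0,0,0.07],[0,0,0.07],[-0.07,0,0.04],[-0.07,0,0],[-0.07,0,0],[0,0,0],[0,0,0]]' --rotation '[[0,0,0],[0,0,0],[0,0,0],[0,0,0],[0,0,0],[0,0,0],[0,0,0],[0,0,0],[0,0,0],[0,0,0]]' --hand '[0.8,0.8,0.8,0.8,0.8,0.8,0.8,0.8,0.8,0.8]'

```text
time: 26.05
tcp_pos: [0.3932, 0.2171, 0.2069]
tool_rot: [[0.997, 0.072, 0.002], [0.072, -0.997, 0.001], [0.002, -0.001, -1.0]]
contact_force: [-0.9, 0.7, 1.2]
grip_width: 0.0763
grip_force: 0.0
```

```bash
python3 - <<'E'
from h import *
print(manip.state()['contact_force'])
p,W=grab("side"); save(p,"s7.png",(800,600))
q,V=grab("top"); analyse(q,V,(.569,-.238))
E
```

```text
[-0.85470121  0.70502442  1.2465207 ]
blob px [291. 144.] 50 zmax 0.133 top [ 0.733 -0.25   0.129] r 0.164 ang -4.3
blob px [275. 170.] 363 zmax 0.171 top [ 0.652 -0.204  0.168] r 0.09 ang 22.4
blob px [240. 167.] 37 zmax 0.134 top [ 0.662 -0.103  0.13 ] r 0.163 ang 55.5
blob px [304. 171.] 172 zmax 0.17 top [ 0.644 -0.291  0.167] r 0.092 ang -35.5
blob px [315. 170.] 74 zmax 0.173 top [ 0.646 -0.308  0.168] r 0.104 ang -42.4
blob px [339. 174.] 15 zmax 0.133 top [ 0.642 -0.387  0.13 ] r 0.166 ang -64.0
blob px [310. 183.] 21 zmax 0.114 top [ 0.619 -0.318  0.113] r 0.094 ang -57.7
blob px [247. 199.] 350 zmax 0.172 top [ 0.567 -0.126  0.167] r 0.112 ang 91.2
blob px [234. 223.] 32 zmax 0.133 top [ 0.498 -0.09   0.13 ] r 0.164 ang 115.7
blob px [334. 233.] 41 zmax 0.134 top [ 0.476 -0.374  0.129] r 0.165 ang -124.4
blob px [281. 257.] 30 zmax 0.132 top [ 0.404 -0.226  0.129] r 0.165 ang 175.7
```

View pics/s7.png

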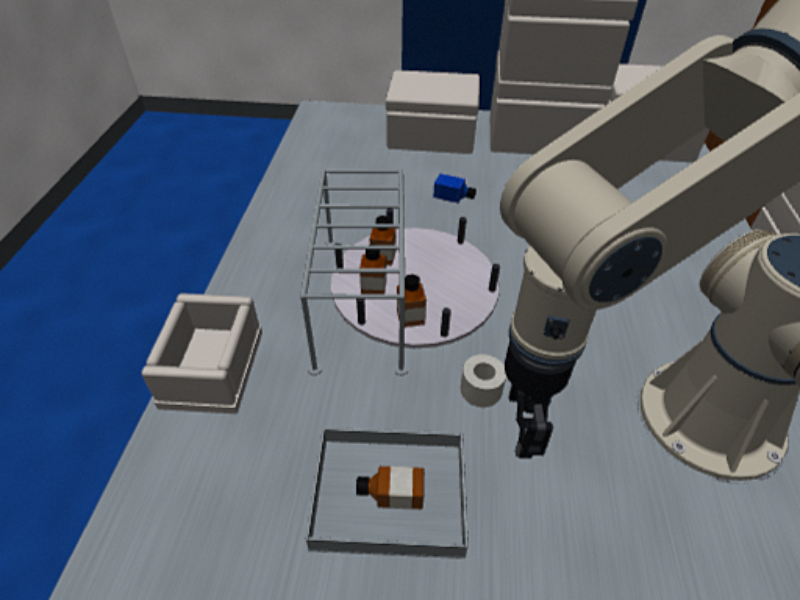

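The bottle lies on its side in the tray at (400,487). The three standers are upright on the resting turntable, the roll at (483,380) is unmoved, and the arm is clear.

```bash
python3 -c "
from cell import manip
print(manip.job_done())"
```

```text
the job is handed in; nothing more can be done
None
```

Job handed in at about 26 s: the fallen bottle lies on its side in the tray, the three standing bottles are upright on the resting turntable, and the label roll has not been moved.

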